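# Coffee's up: ring off, lid down

## Task

The coffee in the moka pot has come up. With a light press of the fingertips switch off the hotplate ring that the pot stands on (press the raised front half of the rocker switch right in front of that ring until it snaps down), then tip the pot's open lid over with a fingertip so that it falls shut. Leave the pot standing where it is, leave the saucepan alone and its ring switched on, keep your fingers off both hot rings, and disturb nothing else.

Things in the scene. Friction and masses are not known exactly. Their poses are not given: they have to be found in the camera images.
- hotplate: twin electric hotplate, white case 240 (x) x 430 (y) x 50 mm high, fixed to the worktop; origin under its middle on the worktop; its -x side (long front edge with air slots) faces the robot, +y is its left. A wall cabinet hangs 470 mm above the worktop from about 35 mm behind the ring centres on, and another 300 mm above it to the left of the hotplate: lean the wrist towards the robot
- ring_left: left hot cast-iron ring, 145 mm across; its top is 60 mm above the worktop, this origin is at its middle 10 mm below the top. In the hotplate's frame at x +30, y +105 mm. Must not be touched
- ring_right: right hot ring, the same at x +30, y -105 mm
- switch_left (a joint): black rocker switch of the left ring, 38 (front to back) x 24 mm; hinge along the hotplate's y at x -78, y +105 mm, 54 mm above the worktop. 0 = on: front half raised, outer end 63 mm above the worktop; 0.32 rad = off: front half level, its top 57 mm above the worktop. Snaps over past 0.16 and stays; takes about 2 N near the outer end. Bezel round it 53 mm high
- switch_right (a joint): rocker switch of the right ring, the same at x -78, y -105 mm
- switch_left_press (a point): where to press the left switch: on the front half's top, 14 mm in front of the hinge (a white dot marks it); x and y axes as the hotplate's
- switch_right_press (a point): where to press the right switch, the same
- moka_pot: metal moka coffee pot, base 90 mm across, 159 mm high with its lid shut, 0.4 kg, loose on one of the two rings; origin under the middle of its base, 60 mm above the worktop; +z up, the spout points to +y, the black handle to -y (it reaches 87 mm from the axis and up to 130 mm above the base)
- pot_lid (a joint): moka pot's lid, a disc 87 mm across, 11 mm thick, knob in its middle 25 mm off the hinge plane; hinge along the pot's x at y -43, z 134 mm. 0 = shut; starts open at 1.5 to 1.74 rad, near upright, free edge about 220 mm above the pot's base. A slightly stiff hinge: it stays while near upright; pushed towards the spout (+y) to below about 0.8 rad it falls shut by itself. Takes 0.1 to 0.2 N
- lid_edge (a point): middle of the lid's free edge, 86 mm from the hinge
- saucepan: steel saucepan 154 mm across and 87 mm high, standing on the other ring; origin under the middle of its base; black handle to its -y, reaching 224 mm from the axis and rising to 161 mm, pointing away from the robot. Leave alone
- honey_jar: honey jar with a lid, 61 mm across, 90 mm high, behind the hotplate; origin under its middle. Leave alone
- salt_shaker: salt shaker, 44 mm across, 90 mm high, behind the hotplate; origin under its middle. Leave alone
- spice_jar: slim spice jar, 45 mm across, 106 mm high, behind the hotplate; origin under its middle. Leave alone
- mug: coffee mug, 80 mm across, 101 mm high, with a handle, to the left of the hotplate; origin under the middle of mug and handle. Leave alone
- egg_timer: round kitchen timer, 66 mm across, 56 mm high, to the left of the hotplate; origin under its middle. Leave alone
- spoon_rest: round glazed spoon rest, 106 mm across, 15 mm high, at the far left; origin under its middle. Leave alone

How it is judged:
By the outcome, as a careful person would: the job done as asked, in the order asked, and still so for the second after the job is handed in, with the robot touching nothing.
It also fails if it takes over 46 s, if anything falls off the work surface, if the arm or the gripper's body presses on something with over 40 N, if the wrist force passes 120 N, or if a joint passes its speed limit or range.

## Robot

A 6-joint arm with a two-finger parallel gripper is mounted at the origin on a cart in front of the work surface, level with it; the furniture and walls round the work are solid. World frame = base frame: x ahead of the robot, y to its left, z up, the work surface at z = 0. Lengths are in m, angles in rad, forces in N, time in s.
With the tool pointing down it reaches from about 0.25 to 0.725 m from the base axis. Payload 4 kg.
Tool frame: the origin (TCP) lies midway between the tips of the shut fingers; the grasp point (between the pads) lies 19 mm behind it; z points along the fingers, y is the line along which they close (so a half turn about z gives the same grasp; the last joint's range is limited). The gripper opens to 85 mm and grips with 20 to 120 N. Pads are 22 mm wide; open, the fingers measure 114 mm over their backs; the gripper's body (76 mm by 85 mm) begins 54 mm behind the grasp point. The pads swing forward as they close: fully open they stand 13 mm farther back than shut.
Start: joints at [-1.131, 0.241, 0.005, 1.335, 0, 1.571], TCP at [0.213, -0.452, 0.231] pointing down, gripper open.
Joint ranges: [-2.72, 2.72], [-1.05, 1.87], [-1.09, 1.28], [-1.99, 2.15], [-1.42, 1.44], [-3.14, 3.14]. Speed limits (rad/s): [2.79, 2.79, 3.14, 3.14, 3.14, 3.14].

## Interface

Orientations are given as a unit quaternion [w, x, y, z].
In Python, from plant import r gives the robot as it stands. The module is installed in compiled form; this text tells all that it offers.
- The arm moves only by the tool send_rows, never from a script. Its argument "deltas" is a list that holds one entry, the list of rows, each a list of 6 numbers: the shift along the tool's x, y, z in mm, then the turn, a rotation vector about the tool's x, y, z in degrees. A call has 1 to 20 rows; each row is the pose to reach, as a shift and turn from the pose commanded when the call began, along the tool's axes at that moment; what a row does not reach only later rows make up. A row lasts 1/10 s, in which the tool goes at most 50 mm and 8.59 degrees, less where a joint would pass 70% of its speed; a pose out of reach is approached as far as the arm can. A call with a gripper value outside its range is refused whole. "jaw" is the finger opening in mm, from 0 to 85.4, set as the call begins (left out, the last holds). The fingers move at their own pace and stop on an object; "newtons" is the grip in N (left out, the last holds). Time passes only in rows, so rows that repeat a pose let the fingers close. It gives the time, the measured TCP pose, the force, the opening and the grip force at its end, in the units of the state.
- r.sense(): the state, without advancing time (a new reading comes with each control period).
- r.snapshot(name): name is "scene" or "top"; returns (picture, depth): 400x640x3 uint8, red, green, blue; 400x640 float32, m along the optical axis (not along the pixel's ray), 0 where there is no reading.
- r.get_calibration(name): a dict with "intrinsics" (3x3 intrinsics, pixels), "world_from_camera" (4x4, takes a point from camera to world coordinates). Camera axes: x right, y up, looking along -z (the intrinsics and any distortion apply to the point x, -y, -z); pixel columns grow to the right and rows downward; lengths in m; the calibration is good to about 2 mm. A picture is of the moment at which its call begins. get_calibration takes no time and is no camera call.
- r.finish_job(): hands the job in; it is judged then, once.
Trained networks look in the newest picture that a camera, given by its name, has taken for a name from the list of things; names that differ only in an ending like _2 or _b are one class to them, and where a whole thing is asked for, a point or a joint stands for the part that bears it (a point fixed in the world has none). Each returns a list of dicts, best first, with "score" (0 to 1); they miss things now and then, are a little off and sometimes report something else, mostly with a low value. They report only what shows in the picture. A call takes as long as a camera call.
- r.look_for(thing, camera): "extent" ([left, top, right, bottom] in pixels, round what is visible of it).
- r.landmark_of(thing, camera): "at" ([column, row] in pixels: a listed point, or the origin of a listed thing).
The state is a dict: "t": time; "qpos": joint angles; "joint_vel": joint speeds; "effort": joint torques, N m; "position": TCP position; "tcp_rot": TCP orientation; "ft_force": force on the tool from outside, world axes, zero at the start; "torque": the same for the moment, N m; "grip_width": finger opening in m; "grip_force": force on a finger pad.
Only numpy, scipy, OpenCV 4.12 (cv2) and the standard library are available. Lean on these libraries where they do the work, as an engineer would, in place of code of your own. Each camera call takes 0.05 s, during which the arm holds its last target. There are 200 camera calls.

## Working session

There is one attempt and no reset: what is moved stays moved. The work goes in short steps, Python scripts to look and compute and a tool call to move; the robot and the scene stay as the last step left them, time stands still between calls to the robot, and variables do not carry over. Pictures are saved under pics/ and viewed, at most 10 in all, crops included, and the job is handed in when it is done.

Besides the shell and the picture viewer there is one more tool, called by a JSON object that holds its "name" and its "arguments". send_rows: Moves the arm, as the interface text tells. Its arguments: {"type":"object","properties":{"deltas":{"type":"array","items":{"type":"array","items":{"type":"array","items":{"type":"number"}}}},"jaw":{"type":"number"},"newtons":{"type":"number"}},"required":["deltas"]}

```bash
mkdir -p pics
cat > h.py <<'E'
import numpy as np, cv2
from plant import r
from scipy.spatial.transform import Rotation as R
def w(cam,px,depth=None,z=None):
    c=r.get_calibration(cam);K=np.array(c["intrinsics"]);T=np.array(c["world_from_camera"])
    d=np.linalg.inv(K)@[px[0],px[1],1];d=d*[1,-1,-1];d=T[:3,:3]@d;o=T[:3,3]
    s=depth if depth is not None else (z-o[2])/d[2]
    return o+d*s
E
python3 - <<'E'
from h import *
print(r.sense())
for c in("scene","top"):
    p,d=r.snapshot(c);cv2.imwrite(f"pics/{c}0.png",p[:,:,::-1]);np.save(f"pics/{c}0.npy",d)
    print(c,r.get_calibration(c))
    for n in["hotplate","ring_left","ring_right","switch_left_press","switch_right_press","moka_pot","lid_edge","saucepan","mug"]:
        for o in r.landmark_of(n,c)[:2]:
            u,v=o["at"];dd=d[int(np.clip(v,0,399)),int(np.clip(u,0,639))]
            print(n,round(o["score"],2),np.round(o["at"],1),w(c,o["at"],depth=dd).round(3))
E
```

```text
{'t': 0.0, 'qpos': array([-1.13098400e+00,  2.41421171e-01,  3.71682584e-03,  1.33519684e+00,
       -2.12653474e-05,  1.57077747e+00]), 'joint_vel': array([ 0.00075215, -0.00282733, -0.00047874, -0.00079733, -0.00094934,
       -0.00032598]), 'effort': array([-1.66764632e-03, -3.72314894e+01,  2.52409476e+01,  1.69246428e-02,
       -1.84266401e-04,  5.54396507e-06]), 'position': array([ 0.21260868, -0.45184409,  0.23040604]), 'tcp_rot': array([-1.02476709e-03,  9.75915323e-01,  2.18147140e-01, -2.39941729e-04]), 'ft_force': array([0.81756895, 0.59553771, 0.25224712]), 'torque': array([-0.00612988, -0.01363927,  0.0232725 ]), 'grip_force': 0.0, 'grip_width': 0.08534262435855607}
scene {'intrinsics': array([[481.20677737,   0.        , 313.53946086],
       [  0.        , 481.20677737, 198.28714368],
       [  0.        ,   0.        ,   1.        ]]), 'world_from_camera': array([[ 8.17859729e-01,  4.62724802e-01, -3.42039795e-01,
        -1.22016380e-03],
       [-5.75346112e-01,  6.48231631e-01, -4.98771094e-01,
        -6.31687009e-01],
       [-9.07274177e-03,  6.04716057e-01,  7
[... 945 characters left out ...]
.15762435],
       [-0.00211072,  0.20748248,  0.97823646,  1.15117795],
       [ 0.        ,  0.        ,  0.        ,  1.        ]])}
hotplate 0.84 [396.8 218.4] [ 0.502 -0.052  0.162]
ring_left 0.84 [365.6 208.2] [0.525 0.036 0.191]
switch_left_press 0.65 [436.2 201.4] [ 0.57  -0.194  0.063]
switch_left_press 0.47 [373.2 243. ] [ 0.444 -0.002  0.058]
switch_right_press 0.63 [438.2 243.2] [ 0.445 -0.194  0.059]
moka_pot 0.45 [370.1 243.5] [0.442 0.007 0.056]
lid_edge 0.44 [396.9 206.9] [ 0.517 -0.033  0.257]
saucepan 0.83 [436.7 201.1] [ 0.571 -0.196  0.063]
saucepan 0.43 [337.2 157.5] [0.698 0.106 0.089]
mug 0.61 [257.  261.1] [0.388 0.344 0.037]
mug 0.46 [276.8 228.7] [0.484 0.287 0.052]
```

Run:
```python
import cv2
a=cv2.imread("pics/scene0.png")[120:350,200:500];cv2.imwrite("pics/s0c.png",cv2.resize(a,None,fx=2.6,fy=2.6,interpolation=2))
a=cv2.imread("pics/top0.png")[100:320,220:520];cv2.imwrite("pics/t0c.png",cv2.resize(a,None,fx=2.6,fy=2.6,interpolation=2))
```

```text
(no output)
```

View pics/s0c.png

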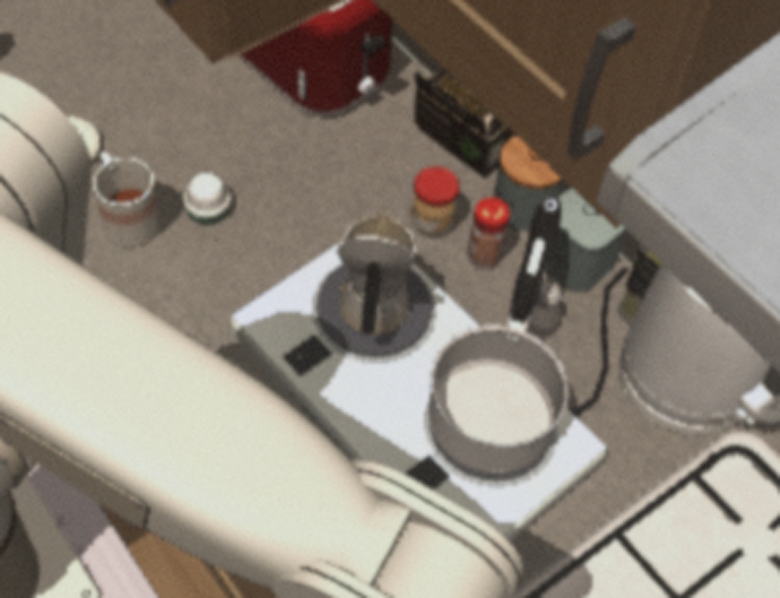

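View pics/t0c.png

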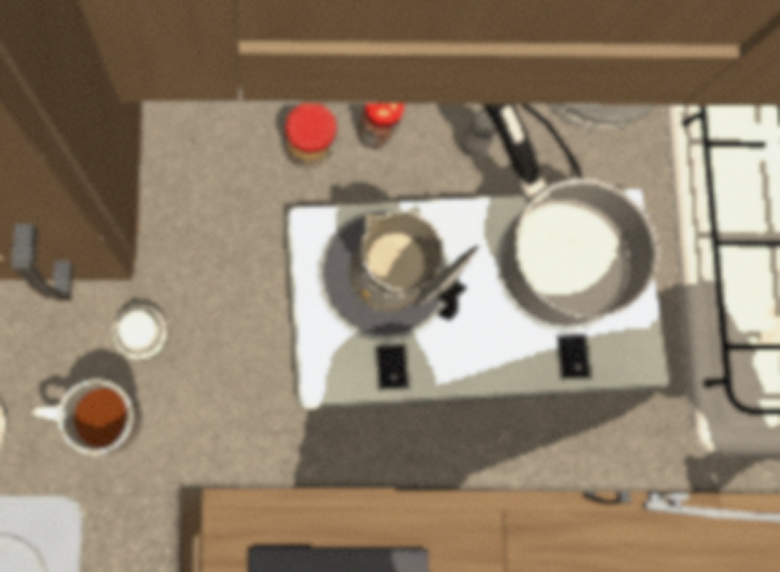

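The pot stands on the left ring, so its switch is the one at about (371,241) in the top image. The lid stands upright, with its hinge running diagonally. The saucepan is on the right ring. Next I measure the switch and the lid plane.

```bash
cat >> h.py <<'E'
def cloud(cam,d):
    v,u=np.mgrid[0:400,0:640];c=r.get_calibration(cam);K=np.array(c["intrinsics"]);T=np.array(c["world_from_camera"])
    P=np.stack([(u-K[0,2])/K[0,0]*d,-(v-K[1,2])/K[1,1]*d,-d],-1)
    return P@T[:3,:3].T+T[:3,3]
E
python3 - <<'E'
from h import *
p=cv2.imread("pics/top0.png");d=np.load("pics/top0.npy");C=cloud("top",d);g=p.max(2)
sw=[]
for x0,x1 in((360,385),(430,455)):
    m=np.zeros(g.shape,bool);m[228:254,x0:x1]=True;m&=g<60
    v,u=np.where(m);cc=(u.mean(),v.mean());q=w("top",cc,z=.056);sw.append(q)
    print("switch",cc,m.sum(),q.round(4),np.median(C[m],0).round(4), cv2.minAreaRect(np.stack([u,v],1).astype(np.float32)))
dy=sw[0]-sw[1];yaw=np.arctan2(-dy[0],dy[1]);print("spacing",np.hypot(*dy[:2]),"yaw",np.degrees(yaw))
rot=lambda a,b:np.array([a*np.cos(yaw)-b*np.sin(yaw),a*np.sin(yaw)+b*np.cos(yaw)])
print("ring left exp",sw[0][:2]+rot(108,0)/1000, "press",sw[0][:2]+rot(-14,0)/1000)
for cam in("top","scene"):
    C=cloud(cam,np.load(f"pics/{cam}0.npy"));m=(C[...,2]>.2)&(C[...,2]<.30)&(np.hypot(C[...,0]-.55,C[...,1])<.12)
    Q=C[m];print(cam,len(Q))
    if len(Q)>10:
        c=Q.mean(0);U,S,V=np.linalg.svd(Q-c);print("c",c.round(4),"n",V[2].round(3),S.round(3),Q.min(0),Q.max(0))
        for lo,hi in((.2,.22),(.22,.24),(.24,.26),(.26,.3)):
            k=(Q[:,2]>lo)&(Q[:,2]<hi)
            if k.sum(): print(lo,k.sum(),Q[k].min(0).round(3),Q[k].max(0).round(3),Q[k].mean(0).round(3))
    m=(C[...,2]>.165)&(C[...,2]<.205)&(np.hypot(C[...,0]-.55,C[...,1])<.12);Q=C[m];print("mid",len(Q),Q.min(0).round(3),Q.max(0).round(3),Q.mean(0).round(3))
    v,u=np.where(m);print(u.min(),u.max(),v.min(),v.max())
E
```

```text
switch (np.float64(370.3046357615894), np.float64(240.49668874172184)) 151 [0.4511 0.0064 0.056 ] [0.4504 0.007  0.0564] ((370.3197021484375, 240.51638793945312), (15.57214641571045, 9.596789360046387), 84.80557250976562)
switch (np.float64(440.2214285714286), np.float64(237.13571428571427)) 140 [ 0.4631 -0.2023  0.056 ] [ 0.4634 -0.2016  0.057 ] ((440.0, 237.0), (14.0, 10.0), 90.0)
spacing 0.20901674532469802 yaw 3.3066322219738487
ring left exp [0.55891027 0.01258541] press [0.43711339 0.0055485 ]
top 189
c [ 0.5195 -0.024   0.2469] n [-0.701 -0.706 -0.1  ] [0.291 0.269 0.088] [ 0.49295065 -0.05209964  0.20033707] [0.55445658 0.0076524  0.27967978]
0.2 23 [ 0.5   -0.045  0.2  ] [0.55  0.005 0.22 ] [ 0.525 -0.019  0.21 ]
0.22 52 [ 0.495 -0.052  0.22 ] [0.554 0.008 0.24 ] [ 0.521 -0.027  0.233]
0.24 49 [ 0.493 -0.052  0.24 ] [0.551 0.007 0.26 ] [ 0.516 -0.024  0.248]
0.26 65 [ 0.496 -0.047  0.261] [0.545 0.    0.28 ] [ 0.519 -0.024  0.27 ]
mid 346 [ 0.497 -0.048  0.165] [0.6   0.053 0.205] [ 0.558 -0.002  0.184]
359 396 181 220
scene 349
c [ 0.519  -0.0263  0.2463] n [0.707 0.705 0.055] [0.403 0.358 0.087] [ 0.49188945 -0.05295094  0.20112683] [0.55365553 0.01105932 0.28166058]
0.2 36 [ 0.497 -0.047  0.201] [0.551 0.005 0.22 ] [ 0.523 -0.023  0.211]
0.22 89 [ 0.493 -0.052  0.22 ] [0.554 0.011 0.24 ] [ 0.519 -0.027  0.232]
0.24 127 [ 0.492 -0.053  0.24 ] [0.552 0.006 0.26 ] [ 0.518 -0.027  0.249]
0.26 97 [ 0.497 -0.053  0.26 ] [ 0.548 -0.001  0.282] [ 0.52  -0.026  0.269]
mid 322 [ 0.495 -0.05   0.165] [0.598 0.056 0.205] [0.554 0.008 0.182]
332 359 201 242
```

```bash
cat >> h.py <<'E'
def go(pos,yaw,lean):
    s=r.sense();q=np.array(s["tcp_rot"]);R0=R.from_quat(q[[1,2,3,0]]);a,y=np.radians([lean,yaw])
    z=np.array([np.sin(a)*np.cos(y),np.sin(a)*np.sin(y),-np.cos(a)]);x=np.array([np.cos(a)*np.cos(y),np.cos(a)*np.sin(y),np.sin(a)])
    Rt=R.from_matrix(np.stack([x,np.cross(z,x),z],1))
    print("t",round(s["t"],2),"pos",s["position"].round(4),"F",s["ft_force"].round(2),"q",s["qpos"].round(2))
    print("delta",(R0.inv().apply(np.array(pos)-s["position"])*1000).round(1),np.degrees((R0.inv()*Rt).as_rotvec()).round(2))
E
python3 - <<'E'
from h import *
go([.30,-.22,.22],14,12)
go([.42,.004,.16],3.3,25)
E
```

```text
t 1.0 pos [ 0.2129 -0.4524  0.2313] F [-0.45  0.34 -0.15] q [-1.13  0.24  0.    1.34 -0.    1.57]
delta [ 177.8 -173.2   11.3] [-1.17 11.96 11.16]
t 1.0 pos [ 0.2129 -0.4524  0.2313] F [-0.45  0.34 -0.15] q [-1.13  0.24  0.    1.34 -0.    1.57]
delta [ 381.8 -324.8   71.3] [-4.78 24.69 21.55]
```

{"name": "send_rows", "arguments": {"deltas": [[[30,-30,2,0,2,2],[70,-70,5,-0.5,5,5],[110,-110,8,-1,8,8],[145,-145,10,-1,10,10],[178,-173,11,-1.2,12,11],[178,-173,11,-1.2,12,11],[178,-173,11,-1.2,12,11]]], "jaw": 0, "newtons": 20}}

```text
t: 1.7
position: [0.3005, -0.2192, 0.2207]
tcp_rot: [-0.012, 0.987, 0.124, 0.104]
ft_force: [0.1, -0.4, 0.5]
grip_width: -0.0001
grip_force: 0.0
```

Run:
```python
from h import *
go([.42,.004,.16],3.3,25)
```

```text
t 1.7 pos [ 0.3005 -0.2192  0.2207] F [ 0.09 -0.36  0.48] q [-0.78 -0.1  -0.42  1.15  0.18  2.13]
delta [ 154.6 -186.8   94.7] [-3.4  12.89 10.52]
```

Run:
```python
from h import *
go([.445,.006,.11],11,15)
```

```text
t 1.7 pos [ 0.3005 -0.2192  0.2207] F [ 0.09 -0.36  0.48] q [-0.78 -0.1  -0.42  1.15  0.18  2.13]
delta [ 168.4 -182.6  148.8] [-0.66  2.94  3.27]
```

{"name": "send_rows", "arguments": {"deltas": [[[25,-30,20,0,1,1],[55,-60,45,-0.2,1.5,1.5],[85,-92,70,-0.4,2,2],[115,-125,100,-0.5,2.5,2.5],[142,-155,125,-0.6,3,3],[160,-174,141,-0.7,3,3.3],[168,-183,149,-0.7,3,3.3],[168,-183,149,-0.7,3,3.3],[168,-183,149,-0.7,3,3.3]]]}}

```text
t: 2.6
position: [0.4454, 0.0041, 0.1093]
tcp_rot: [-0.012, 0.987, 0.093, 0.13]
ft_force: [-0.1, 0.1, -0.5]
grip_width: 0.0001
grip_force: 0.0
```

Run:
```python
from h import *
go([.445,.006,.068],11,15)
go([.445,.006,.058],11,15)
p,d=r.snapshot("scene");cv2.imwrite("pics/s1.png",cv2.resize(p[180:320,260:440,::-1],None,fx=4,fy=4,interpolation=2))
```

```text
t 2.6 pos [0.4454 0.0041 0.1093] F [-0.07  0.08 -0.46] q [-0.03  0.06 -0.6   0.66  0.06  2.93]
delta [-10.7  -1.9  39.9] [ 0.05  0.02 -0.26]
t 2.6 pos [0.4454 0.0041 0.1093] F [-0.07  0.08 -0.46] q [-0.03  0.06 -0.6   0.66  0.06  2.93]
delta [-13.3  -1.9  49.6] [ 0.05  0.02 -0.26]
```

View pics/s1.png

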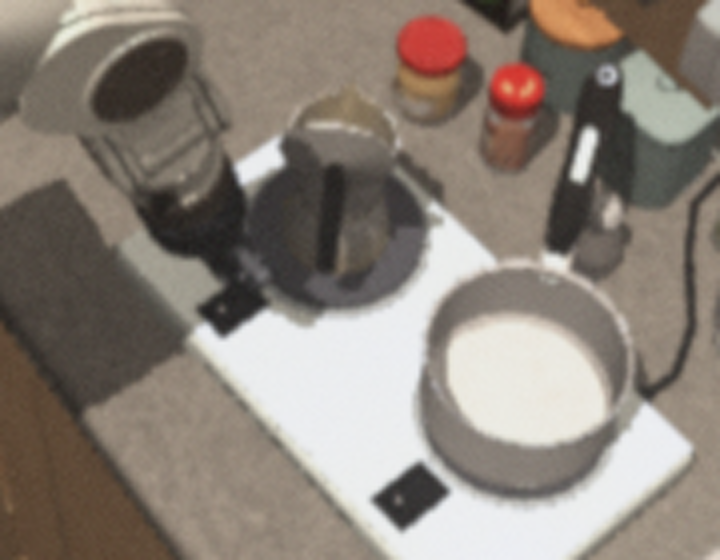

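The gripper is above the left switch. Its dot shows at about crop (208,308), and the tip is at about (230,265). The pot and pan are clear, so I descend.

{"name": "send_rows", "arguments": {"deltas": [[[-3,-1,10,0,0,0],[-6,-2,22,0,0,0],[-9,-2,33,0,0,0],[-10.7,-2,40,0,0,0],[-10.7,-2,40,0,0,0],[-10.7,-2,40,0,0,0]]]}}

```text
t: 3.25
position: [0.445, 0.0064, 0.0686]
tcp_rot: [-0.013, 0.987, 0.092, 0.131]
ft_force: [0.5, -0.5, 0.5]
grip_width: 0.0003
grip_force: 0.0
```

Run:
```python
from h import *
go([.443,.006,.060],11,15)
for c in("top","scene"):
    p,d=r.snapshot(c);C=cloud(c,d)
    m=(C[...,2]>.066)&(C[...,2]<.09)&(np.hypot(C[...,0]-.445,C[...,1]-.006)<.035);Q=C[m];print(c,len(Q),*( (Q.min(0).round(4),Q.max(0).round(4)) if len(Q) else ()))
    cv2.imwrite(f"pics/{c}2.png",p[:,:,::-1])
p=cv2.imread("pics/scene2.png")[220:290,270:370];t=cv2.imread("pics/top2.png")[200:270,320:420]
cv2.imwrite("pics/c2.png",cv2.resize(np.vstack([p,t]),None,fx=4,fy=4,interpolation=2))
```

```text
t 3.25 pos [0.445  0.0064 0.0686] F [ 0.49 -0.47  0.47] q [-0.02  0.12 -0.66  0.53  0.05  2.94]
delta [-4.2  0.   7.7] [ 0.04 -0.07 -0.29]
top 9 [0.4445 0.0055 0.0774] [0.4533 0.0197 0.0859]
scene 8 [ 0.4294 -0.0018  0.0664] [0.4339 0.0117 0.0893]
```

View pics/c2.png

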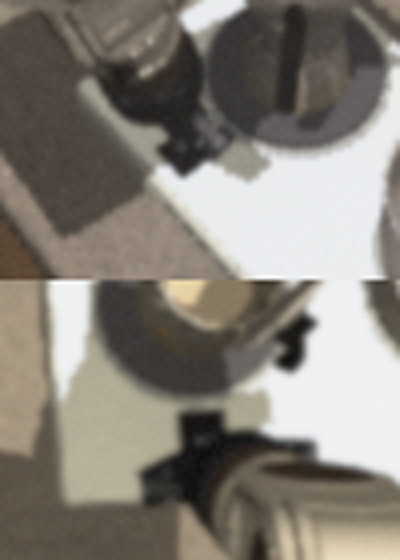

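The tip is over the switch, with its back face at x≈0.43, so its low edge lands near the press dot. Now I press slowly.

{"name": "send_rows", "arguments": {"deltas": [[[-1,0,1,0,0,0],[-2,0,2,0,0,0],[-3,0,4,0,0,0],[-3.7,0,6,0,0,0],[-4.2,0,7.7,0,0,0],[-4.2,0,7.7,0,0,0],[-4.2,0,7.7,0,0,0]]]}}

```text
t: 4.05
position: [0.4425, 0.0067, 0.0593]
tcp_rot: [-0.013, 0.987, 0.093, 0.13]
ft_force: [0.4, 0.6, 0.7]
grip_width: -0.0003
grip_force: 0.0
```

{"name": "send_rows", "arguments": {"deltas": [[[-0.2,0,0.8,0,0,0],[-0.4,0,1.5,0,0,0],[-0.4,0,1.5,0,0,0]]]}}

```text
t: 4.35
position: [0.4429, 0.0067, 0.0586]
tcp_rot: [-0.013, 0.987, 0.093, 0.131]
ft_force: [-2.9, -0.9, 7.0]
grip_width: -0.0001
grip_force: 3.6
```

{"name": "send_rows", "arguments": {"deltas": [[[0,0,-10,0,0,0],[-8,0,-40,0,0,0],[-20,0,-80,0,0,0],[-30,0,-125,0,0,0],[-40,0,-170,0,0,0],[-40,0,-195,0,0,0],[-40,0,-200,0,0,0],[-40,0,-200,0,0,0]]]}}

```text
t: 5.15
position: [0.3543, -0.0105, 0.2415]
tcp_rot: [-0.012, 0.987, 0.093, 0.132]
ft_force: [0.2, -0.6, -0.6]
grip_width: -0.0002
grip_force: 0.0
```

Run:
```python
from h import *
s=np.array([.707,.707,0])
L=np.array([.520,-.026,0])
go(L-.045*s+[0,0,.262],42,25)
ims=[]
for c in("top","scene"):
    p,d=r.snapshot(c);C=cloud(c,d)
    for k in((.451,.0064),(.463,-.2023)):
        q=C.reshape(-1,3)-[*k,0];y=np.radians(3.3);a=q[:,0]*np.cos(y)+q[:,1]*np.sin(y);b=-q[:,0]*np.sin(y)+q[:,1]*np.cos(y)
        print(c,k,[(len(z:=q[(abs(b)<.008)&(a>lo)&(a<lo+.01)&(q[:,2]<.1),2]),np.round(np.mean(z)*1000,1) if len(z) else 0) for lo in(-.018,-.008,.007)])
    m=(C[...,2]>.2)&(C[...,2]<.285)&(np.hypot(C[...,0]-.52,C[...,1]+.026)<.05);print(m.sum(),C[m].mean(0).round(3),C[m].max(0).round(3))
    cv2.imwrite(f"pics/{c}3.png",p[:,:,::-1])
p=cv2.imread("pics/scene3.png")[190:310,270:420];t=cv2.imread("pics/top3.png")[150:270,320:470]
cv2.imwrite("pics/c3.png",cv2.resize(np.hstack([p,t]),None,fx=2.6,fy=2.6,interpolation=2))
```

```text
t 5.15 pos [ 0.3543 -0.0105  0.2415] F [ 0.22 -0.6  -0.64] q [-0.09 -0.27 -0.5   1.08  0.07  2.87]
delta [123.8  71.5  12.4] [ 10.73   9.57 -29.37]
top (0.451, 0.0064) [(17, np.float64(55.8)), (23, np.float64(56.3)), (19, np.float64(60.4))]
top (0.463, -0.2023) [(23, np.float64(59.7)), (16, np.float64(57.0)), (17, np.float64(57.2))]
191 [ 0.519 -0.024  0.246] [0.553 0.008 0.282]
scene (0.451, 0.0064) [(16, np.float64(56.0)), (12, np.float64(56.6)), (13, np.float64(60.9))]
scene (0.463, -0.2023) [(18, np.float64(60.8)), (14, np.float64(57.5)), (19, np.float64(56.2))]
346 [ 0.519 -0.026  0.246] [0.553 0.008 0.283]
```

View pics/c3.png

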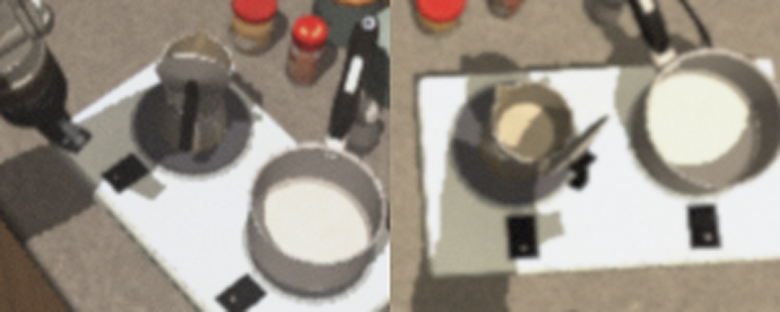

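Front height is now 56 mm on the left switch (off) and 60–61 mm on the right switch (still on). The lid hasn't moved. Next is the approach behind the lid.

{"name": "send_rows", "arguments": {"deltas": [[[12,7,1,1,1,-3],[30,18,3,3,2.5,-8],[50,29,5,4.5,4,-13],[70,41,7,6,5.5,-17],[90,52,9,8,7,-22],[108,63,11,9.5,8.5,-26],[124,71,12,10.7,9.6,-29.4],[124,71,12,10.7,9.6,-29.4],[124,71,12,10.7,9.6,-29.4]]]}}

```text
t: 6.15
position: [0.4868, -0.057, 0.2589]
tcp_rot: [-0.079, 0.912, 0.349, 0.199]
ft_force: [0.5, 0.1, -0.5]
grip_width: 0.0001
grip_force: 0.0
```

Run:
```python
from h import *
s=np.array([.707,.707,0]);L=np.array([.520,-.026,0])
for d,z in((-.015,.262),(0,.260),(.02,.256),(.035,.250),(.05,.243),(.06,.238)): go(L+d*s+[0,0,z],42,25)
p,d=r.snapshot("scene");cv2.imwrite("pics/s4.png",cv2.resize(p[180:290,280:420,::-1],None,fx=4,fy=4,interpolation=2))
```

```text
t 6.15 pos [ 0.4868 -0.057   0.2589] F [ 0.55  0.06 -0.54] q [-0.35  0.04 -0.24  1.08  0.38  2.1 ]
delta [28.9 -0.1  9.9] [-0.28  0.24 -0.17]
t 6.15 pos [ 0.4868 -0.057   0.2589] F [ 0.55  0.06 -0.54] q [-0.35  0.04 -0.24  1.08  0.38  2.1 ]
delta [41.6 -0.9 18. ] [-0.28  0.24 -0.17]
t 6.15 pos [ 0.4868 -0.057   0.2589] F [ 0.55  0.06 -0.54] q [-0.35  0.04 -0.24  1.08  0.38  2.1 ]
delta [58.1 -1.9 30. ] [-0.28  0.24 -0.17]
t 6.15 pos [ 0.4868 -0.057   0.2589] F [ 0.55  0.06 -0.54] q [-0.35  0.04 -0.24  1.08  0.38  2.1 ]
delta [69.2 -2.7 41.7] [-0.28  0.24 -0.17]
t 6.15 pos [ 0.4868 -0.057   0.2589] F [ 0.55  0.06 -0.54] q [-0.35  0.04 -0.24  1.08  0.38  2.1 ]
delta [79.9 -3.4 54.4] [-0.28  0.24 -0.17]
t 6.15 pos [ 0.4868 -0.057   0.2589] F [ 0.55  0.06 -0.54] q [-0.35  0.04 -0.24  1.08  0.38  2.1 ]
delta [86.8 -3.9 63.1] [-0.28  0.24 -0.17]
```

View pics/s4.png

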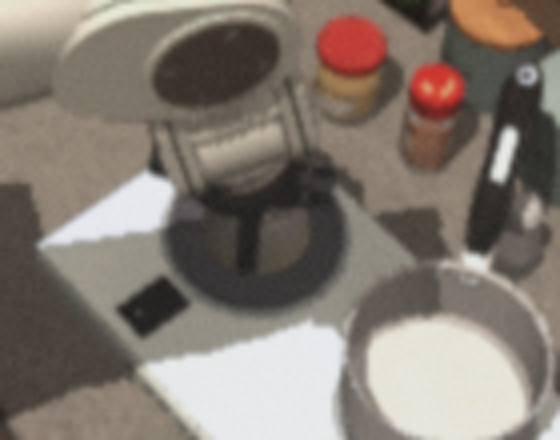

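The fingers are behind the lid on its handle side. Now I push it over slowly towards the spout.

{"name": "send_rows", "arguments": {"deltas": [[[8,0,3,0,0,0],[16,0,6,0,0,0],[24,0,9,0,0,0],[30,0,12,0,0,0],[36,-0.5,15,0,0,0],[42,-1,19,0,0,0],[47,-1,23,0,0,0],[52,-1.5,27,0,0,0],[57,-2,31,0,0,0],[61,-2,35,0,0,0],[65,-2.5,39,0,0,0],[69,-2.5,43,0,0,0],[72,-3,47,0,0,0],[75,-3,51,0,0,0],[78,-3.5,54,0,0,0],[80,-3.5,57,0,0,0],[80,-3.5,57,0,0,0]]]}}

```text
t: 7.9
position: [0.5572, 0.0103, 0.243]
tcp_rot: [-0.078, 0.912, 0.35, 0.201]
ft_force: [-0.4, -0.9, -0.0]
grip_width: 0.0002
grip_force: 0.0
```

Run:
```python
from h import *
s=np.array([.707,.707,0]);L=np.array([.520,-.026,0])
go(L+.06*s+[0,0,.238],42,25)
for c in("scene","top"):
    p,d=r.snapshot(c);C=cloud(c,d);cv2.imwrite(f"pics/{c}5.png",p[:,:,::-1])
p=cv2.imread("pics/scene5.png")[180:290,280:420];t=cv2.imread("pics/top5.png")[150:260,320:460]
cv2.imwrite("pics/c5.png",cv2.resize(np.hstack([p,t]),None,fx=2.8,fy=2.8,interpolation=2))
```

```text
t 7.9 pos [0.5572 0.0103 0.243 ] F [-0.41 -0.87 -0.02] q [-0.16  0.13 -0.18  0.97  0.34  2.29]
delta [ 5.1 -1.   7.9] [-0.09  0.1   0.01]
```

View pics/c5.png

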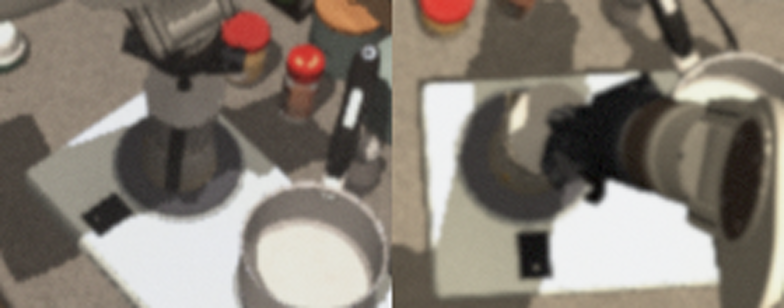

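The lid is leaning well over, but a sliver of the opening still shows. I push a bit further.

{"name": "send_rows", "arguments": {"deltas": [[[3,-0.5,3,0,0,0],[5,-1,6,0,0,0],[8,-1,9,0,0,0],[12,-1,11,0,0,0],[15,-1,12,0,0,0],[15,-1,12,0,0,0]]]}}

```text
t: 8.6
position: [0.5707, 0.0237, 0.2389]
tcp_rot: [-0.078, 0.911, 0.35, 0.201]
ft_force: [0.2, 0.2, 0.1]
grip_width: 0.0001
grip_force: 0.0
```

Run:
```python
from h import *
go([.44,-.12,.30],42,25)
for c in("scene","top"):
    p,d=r.snapshot(c);cv2.imwrite(f"pics/{c}6.png",p[:,:,::-1])
p=cv2.imread("pics/scene6.png")[180:290,280:420];t=cv2.imread("pics/top6.png")[150:260,320:460]
cv2.imwrite("pics/c6.png",cv2.resize(np.hstack([p,t]),None,fx=2.8,fy=2.8,interpolation=2))
```

```text
t 8.6 pos [0.5707 0.0237 0.2389] F [0.19 0.24 0.07] q [-0.13  0.16 -0.17  0.95  0.33  2.33]
delta [-149.5   19.  -136.9] [-0.07  0.06  0.04]
```

View pics/c6.png

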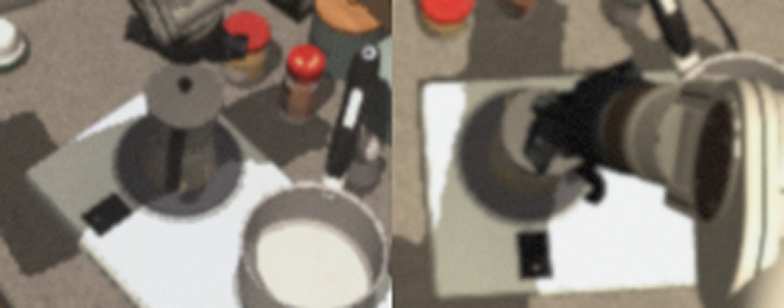

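The lid is shut with its knob upright in the middle. I back the arm away.

{"name": "send_rows", "arguments": {"deltas": [[[0,0,-10,0,0,0],[0,0,-30,0,0,0],[-20,3,-60,0,0,0],[-50,6,-90,0,0,0],[-85,10,-115,0,0,0],[-120,14,-130,0,0,0],[-145,18,-137,0,0,0],[-150,19,-137,0,0,0],[-150,19,-137,0,0,0],[-150,19,-137,0,0,0]]]}}

```text
t: 9.7
position: [0.4396, -0.1203, 0.3002]
tcp_rot: [-0.078, 0.911, 0.35, 0.202]
ft_force: [0.3, 1.0, 0.8]
grip_width: 0.0002
grip_force: 0.0
```

Run:
```python
from h import *
for c in("scene","top"):
    p,d=r.snapshot(c);C=cloud(c,d);cv2.imwrite(f"pics/{c}7.png",p[:,:,::-1])
    m=(C[...,2]>.195)&(C[...,2]<.235)&(np.hypot(C[...,0]-.555,C[...,1]-.008)<.055);Q=C[m];print(c,m.sum(),Q.min(0).round(3),Q.max(0).round(3),np.median(Q,0).round(3))
    for k in((.451,.0064),(.463,-.2023)):
        q=C.reshape(-1,3)-[*k,0]
        print(k,[np.round(np.mean(q[(abs(q[:,1])<.008)&(q[:,0]>lo)&(q[:,0]<lo+.01)&(q[:,2]<.1),2])*1000,1) for lo in(-.018,.007)])
p=cv2.imread("pics/scene7.png")[140:310,240:440];t=cv2.imread("pics/top7.png")[110:280,280:480]
cv2.imwrite("pics/c7.png",cv2.resize(np.hstack([p,t]),None,fx=2,fy=2,interpolation=2))
```

```text
scene 22 [ 0.573 -0.027  0.195] [0.597 0.006 0.202] [ 0.585 -0.014  0.197]
(0.451, 0.0064) [np.float64(56.1), np.float64(60.7)]
(0.463, -0.2023) [np.float64(59.7), np.float64(56.7)]
top 726 [ 0.516 -0.03   0.195] [0.599 0.053 0.222] [0.556 0.012 0.199]
(0.451, 0.0064) [np.float64(55.8), np.float64(60.5)]
(0.463, -0.2023) [np.float64(60.6), np.float64(56.6)]
```

View pics/c7.png

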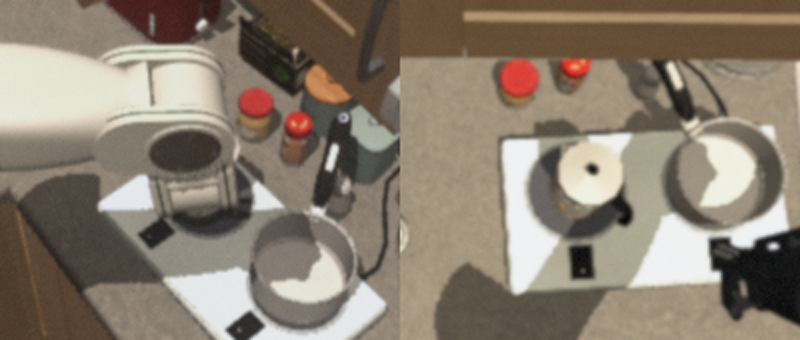

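The top view shows the lid flat on the pot, with its top at about 0.20 m and the knob at 0.22 m. The left switch is off, the right one is still on, and the robot is touching nothing.

```bash
python3 -c "
from plant import r
print(r.finish_job())"
```

```text
the job is handed in; nothing more can be done
None
```

I switched off the left ring under the moka pot, then tipped the lid shut, and handed the job in at about 10 s with the saucepan untouched and its ring still on.

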